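# Refit a mixing blade on the pug-mill shaft

### The job

Feel for the two flats milled on the round pug-mill shaft beside its collar, and turn the shaft until one of them faces straight up. Then take the new, tall blade off the sloping rack and stand it upright on that flat, its foot centred and lengthways along the shaft, and slide it up against the collar. Leave the short worn blade and everything else on the bench where they are.

Things in the scene. Friction and masses are not known exactly. Their poses are not given: they have to be found in the camera images.
- stand: Grey steel stand, fixed, 420 mm long; two pillow-block bearings carry the round pug-mill shaft level, its axis 135 mm above the bench. Origin on the bench; y runs along the shaft towards the collar, x level across it. Along y from the origin: auger -272 to -158 mm (106 mm dia.), bearing -149 to -91 (housing reaches 46 mm above the axis), round journal to 20, seat 20 to 80, collar 80 to 94, bearing 121 to 179.
- seat_axis (a point): On the shaft's axis, mid-length of the 60 mm long seat; axes as the stand's (it does not turn with the shaft). Here the 40 mm shaft has two opposite parallel flats 26 mm apart, each 30 mm wide with two dark bolt holes. Which way they face is not given: at the start the nearer one is 34 to 90 degrees from up, on either side. A flat facing up lies 13 mm above this point.
- journal_axis (a point): On the shaft's axis in the plain round journal (40 mm dia.), 80 mm from the middle of the seat: a place to grip the shaft across and swing it round. Axes as the stand's. The shaft turns either way without limit, against a drag of about 0.12 N m (grip firmly, or it creeps in the jaws), and stays where left. Jaws closed square on the flats read 26 mm, 49 degrees or more off them 40 mm.
- collar_face (a point): On the shaft's axis, centre of the collar's face that bounds the seat; axes as the stand's. The collar is a steel ring, 54 mm dia., 14 mm thick, on the shaft, and turns with it. With the blade home, the end of its foot touches this face, so the middle of the foot is 24 mm from it, towards -y.
- blade_mid (a point): New blade, plain steel, about 0.32 kg, loose: foot 48 x 28 x 8 mm with an upright plate on its middle, 10 mm thick, 44 mm wide; 84 mm high overall. Point in the middle of the plate, 46 mm above the foot's underside. x: across the plate's thickness and along the foot's 48 mm; y: along the plate's width; z: up. At the start it stands on the rack, leaning 28 degrees with it.
- blade_foot (a point): Centre of the underside of the new blade's foot; axes as blade_mid.
- worn_mid (a point): Old worn blade beside the new one, to be left alone: same foot, but its plate is only 34 mm wide and 54 mm high overall. This point is 27 mm above the foot's underside; axes as the new blade's. Which of the two stands left or right varies.
- rack: Sloping grey sheet-steel rack, fixed, 238 mm long (x), 115 mm deep (y), origin under its middle on the bench. Its face slopes 28 degrees, down towards -y, with a 13 mm lip at the lower edge, a 10 mm high strip between the two places and 17 mm high side cheeks; the face's middle is 70 mm above the bench. The blades' feet rest at the lip, about 54 mm either side of the middle.
- wrench: Bystander: wrench, 190 mm, lying on the bench; origin under its middle.
- grease_tin: Bystander: steel tin, 72 mm dia., 62 mm high; origin under it.
- spare_collar: Bystander: loose steel collar, 54 mm dia., 14 mm high; origin under it.
- rib: Bystander: round wooden potter's rib, 84 mm dia., 10 mm thick; origin under it.
- spray_bottle: Bystander: white bottle, 72 mm dia., 190 mm high; origin under it.
- bisque_cup: Bystander: unglazed cup, 80 mm dia., 85 mm high; origin under it.
- screwdriver: Bystander: screwdriver, 200 mm, lying; origin under its middle.
Mind the look-alikes: they are no part of the job. What is shaped like the part that bears blade_mid but orange or turquoise is not meant.

How it is judged (in metres and radians):
At the end, for the whole second after the job is handed in: The new blade stands released and still on the flat: foot underside 13 mm (+-2) above the shaft's axis, within 6 mm of being centred over it, upright and lengthways along the shaft within 8 degrees, and within 3 mm of the collar (z of blade_foot in the frame of stand between 0.145 and 0.15 m and x of blade_foot in the frame of stand between -0.006 and 0.006 m and y of blade_foot in the frame of stand above 0.053 m and angle between blade_foot's own z axis and vertical below 0.14 rad and angle between the x axis of blade_foot and the y axis of stand, either way round below 0.15 rad); the robot touches nothing.
It fails at once if the worn blade is moved by more than 20 mm (distance of worn_mid from where it was at the start of the episode above 0.02 m).
It fails at once if a bystander is moved by more than 30 mm (distance of any of wrench, grease_tin, spare_collar, rib, spray_bottle, bisque_cup, screwdriver from where it was at the start of the episode above 0.03 m).
It also fails if it takes over 67 s, if anything falls off the work surface, if the arm or the gripper's body presses on something with over 40 N, if the wrist force passes 120 N, or if a joint passes its speed limit or range.

### The arm

A 6-joint arm with a two-finger parallel gripper is mounted at the origin on the work surface. World frame = base frame: x ahead of the robot, y to its left, z up, the work surface at z = 0. Lengths are in m, angles in degrees, forces in N, time in s.
With the tool pointing down it reaches from about 0.325 to 0.85 m from the base axis. Payload 15.5 kg.
Tool frame: the origin (TCP) lies at the very end of the fingers, on their centre line; the grasp point (between the pads) lies 19 mm behind it; z points along the fingers, y is the line along which they close (so a half turn about z gives the same grasp; the last joint's range is limited). The gripper opens to 91 mm and grips with 3 to 60 N. Pads are 32 mm wide; open, the fingers measure 118 mm over their backs; the gripper's body (76 mm by 178 mm) begins 60 mm behind the grasp point.
Start: joints at [68.955, 28.281, 77.091, -0, 74.628, -5.472], TCP at [0.168, 0.602, 0.214] pointing down, gripper open.
Joint ranges: [-166.48, 166.48], [-47.26, 123.95], [12.59, 153.08], [-70.14, 250.14], [6.76, 159.57], [-176.63, 176.63]. Speed limits (degrees/s): [108.29, 108.29, 147.25, 172.46, 172.46, 172.46].

### API

Orientations are given as a 3x3 rotation matrix whose columns are the frame's x, y, z axes.
In Python, from plant import env gives the robot as it stands. The module is installed in compiled form; this text tells all that it offers.
- The arm moves only by the tool move_arm, never from a script. Its argument "steps" is a list of rows, each a list of 6 numbers: the shift along the tool's x, y, z scaled (see below), then the turn, a rotation vector about the tool's x, y, z scaled (see below). In form: [[x, y, z, rx, ry, rz], ...]. A call has 1 to 8 rows; each row is the pose to reach, as a shift and turn from the pose commanded when the call began, along the tool's axes at that moment; what a row does not reach only later rows make up. The controller multiplies each number of a shift by 40 cm and each number of a turn by 120 degrees. A row lasts 1/8 s, in which the tool goes at most 62.5 mm and 10.7 degrees, less where a joint would pass 70% of its speed; a pose out of reach is approached as far as the arm can. A call with a number of a shift or a turn outside -1 to 1 is refused whole. A call with a gripper value outside its range is refused whole. "jaw" is the gripper's target within -1 to 1 (fully open at 1, half-way at 0, shut at -1), set as the call begins (left out, the last holds). The fingers move at their own pace and stop on an object; "force" is the grip in N (left out, the last holds). Time passes only in rows, so rows that repeat a pose let the fingers close. It gives the time, the measured TCP pose, the force, the opening and the grip force at its end, in the units of the state.
- env.read_state(): the state, without advancing time (a new reading comes with each control period).
- env.read_camera(name): name is "scene" or "top" or "wrist"; returns a dict with "frame" (480x640x3 uint8, red, green, blue), "K" (3x3 intrinsics, pixels), "position" and "orientation" of the camera in the world. Camera axes: x right, y down, z forward; pixel columns grow to the right and rows downward; lengths in m; the calibration is good to about 2 mm. A picture is of the moment at which its call begins. There is no depth.
- env.close_job(): hands the job in; it is judged then, once.
Trained networks look in a picture, given as the dict that the camera call returned (one of the last four; its "shot" number tells which), for a name from the list of things; names that differ only in an ending like _2 or _b are one class to them, and where a whole thing is asked for, a point or a joint stands for the part that bears it (a point fixed in the world has none). Each returns a list of dicts, best first, with "conf" (0 to 1); they miss things now and then, are a little off and sometimes report something else, mostly with a low value. They report only what shows in the picture. A call takes as long as a camera call. They do not tell look-alikes from the thing itself.
- env.boxes_of(picture, query): "rect" ([left, top, right, bottom] as shares, 0 to 1, of the picture: columns of its width, rows of its height, round what is visible of it).
- env.regions_of(picture, query): "pixels" (480x640 bool, what is visible of it) and "rect" ([left, top, right, bottom] as shares, 0 to 1, of the picture: columns of its width, rows of its height, round what is visible of it).
The state is a dict: "t": time; "q": joint angles; "qd": joint speeds; "joint_torque": joint torques, N m; "position": TCP position; "eef_rot": TCP orientation; "contact_force": force on the tool from outside, world axes, zero at the start; "torque": the same for the moment, N m; "gripper_width": opening from 0.0 (shut) to 1.0 (fully open); "finger_force": force on a finger pad.
Only numpy, scipy, OpenCV 4.12 (cv2) and the standard library are available. Lean on these libraries where they do the work, as an engineer would, in place of code of your own. Each camera call takes 0.05 s, during which the arm holds its last target. There are 200 camera calls.

## Working session

There is one attempt and no reset: what is moved stays moved. The work goes in short steps, Python scripts to look and compute and a tool call to move; the robot and the scene stay as the last step left them, time stands still between calls to the robot, and variables do not carry over. Pictures are saved under pics/ and viewed, at most 10 in all, crops included, and the job is handed in when it is done.

Besides the shell and the picture viewer there is one more tool, called after "Request:" in YAML: its name, and indented under it one key for each argument. move_arm: Moves the arm, as the interface text tells. Shifts and turns lie within -1 to 1; 1 stands for 40 cm of shift or 120 degrees of turn. Its arguments: {"type":"object","properties":{"steps":{"type":"array","items":{"type":"array","items":{"type":"number","minimum":-1,"maximum":1}}},"jaw":{"type":"number"},"force":{"type":"number"}},"required":["steps"]}

```bash
mkdir -p pics; cat > h.py <<'E'
from plant import env
import numpy as np, cv2
def px(pic,p):
    R=np.array(pic["orientation"]);c=np.array(pic["position"]);v=R.T@(np.array(p)-c);u=np.array(pic["K"])@v;return u[:2]/u[2]
def ray(pic,u):
    R=np.array(pic["orientation"]);d=R@np.linalg.inv(np.array(pic["K"]))@np.array([u[0],u[1],1.]);return np.array(pic["position"]),d/np.linalg.norm(d)
def onz(pic,u,z):
    c,d=ray(pic,u);return c+d*(z-c[2])/d[2]
def tri(a,ua,b,ub):
    c1,d1=ray(a,ua);c2,d2=ray(b,ub);A=np.stack([d1,-d2],1);s=np.linalg.lstsq(A,c2-c1,rcond=None)[0]
    p,q=c1+s[0]*d1,c2+s[1]*d2;return (p+q)/2,np.linalg.norm(p-q)
def save(pic,n,img=None):
    cv2.imwrite("pics/"+n,cv2.cvtColor(pic["frame"] if img is None else img,cv2.COLOR_RGB2BGR))
E
python3 - <<'E'
from h import *
np.set_printoptions(precision=3,suppress=True)
print(env.read_state())
W=640;H=480
for n in ["scene","top"]:
    p=env.read_camera(n);save(p,n+"0.png");print(n,p["K"].ravel(),p["position"],p["orientation"].ravel())
    for q in ["stand","blade_mid","worn_mid","rack","grease_tin","spray_bottle","bisque_cup"]:
        for r in env.boxes_of(p,q)[:3]: print(q,round(r["conf"],2),(np.array(r["rect"])*[W,H,W,H]).round(1))
E
```

```text
{'t': 0.0, 'q': array([68.957, 28.313, 77.125, -0.   , 74.628, -5.472]), 'qd': array([ 0.021,  0.083,  0.032,  0.004, -0.083,  0.026]), 'joint_torque': array([  0.004, -87.885, -38.186,   0.071,   0.053,  -0.   ]), 'position': array([0.168, 0.602, 0.213]), 'eef_rot': array([[-0.963,  0.268, -0.   ],
       [ 0.268,  0.963, -0.001],
       [ 0.   , -0.001, -1.   ]]), 'contact_force': array([ 0.065, -1.337,  0.101]), 'torque': array([-0.013,  0.038,  0.009]), 'finger_force': 0.0, 'gripper_width': 1.0001478600705622}
scene [561.924   0.    315.878   0.    561.924 239.087   0.      0.      1.   ] [1.442 0.265 1.303] [-0.216  0.753 -0.621  0.976  0.161 -0.143 -0.008 -0.638 -0.77 ]
stand 0.56 [167.6 192.4 296.2 340.9]
blade_mid 0.87 [389.8 226.1 415.6 254.4]
blade_mid 0.84 [460.4 309.1 488.2 338.3]
blade_mid 0.8 [414.2 213.4 436.9 233. ]
worn_mid 0.84 [385.5 264.7 406.6 286.3]
rack 0.62 [167.5 190.3 298.  338.5]
rack 0.55 [372.1 232.8 439.4 317.2]
grease_tin 0.85 [350.4 318.3 374.4 354.7]
spray_bottle 0.77 [394.4 303.2 429.3 362.6]
bisque_cup 0.66 [133.  255.4 166.2 293.6]
top [560.646   0.    314.668   0.    560.646 235.701   0.      0.      1.   ] [0.275 0.048 1.687] [-0.014 -0.992  0.124 -1.     0.014 -0.005  0.003 -0.124 -0.992]
stand 0.94 [346.9 101.2 417.3 284.8]
blade_mid 0.72 [224.1 244.8 242.2 260.9]
blade_mid 0.67 [162.6 240.8 194.  255.2]
blade_mid 0.67 [206.2 294.9 225.9 322.2]
worn_mid 0.64 [228.9 208.1 242.9 222.7]
rack 0.87 [199.4 188.6 253.6 280.4]
grease_tin 0.66 [245.4 151.9 273.2 177.5]
grease_tin 0.52 [346.5 100.1 418.8 282.3]
spray_bottle 0.6 [199.5 149.3 228.4 177.4]
spray_bottle 0.5 [197.1 189.2 255.7 278.3]
bisque_cup 0.62 [449.1 160.2 477.8 195.4]
bisque_cup 0.4 [247.2 152.3 271.8 176.8]
```

```bash
python3 - <<'E'
import cv2,numpy as np
a=cv2.imread("pics/top0.png")[90:330,150:490];b=cv2.imread("pics/scene0.png")[180:370,120:500]
a=cv2.resize(a,None,fx=2.3,fy=2.3,interpolation=3)[:,:800];cv2.imwrite("pics/a.png",a)
cv2.imwrite("pics/b.png",cv2.resize(b,(800,400),interpolation=3))
E
```

```text
(no output)
```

View pics/a.png

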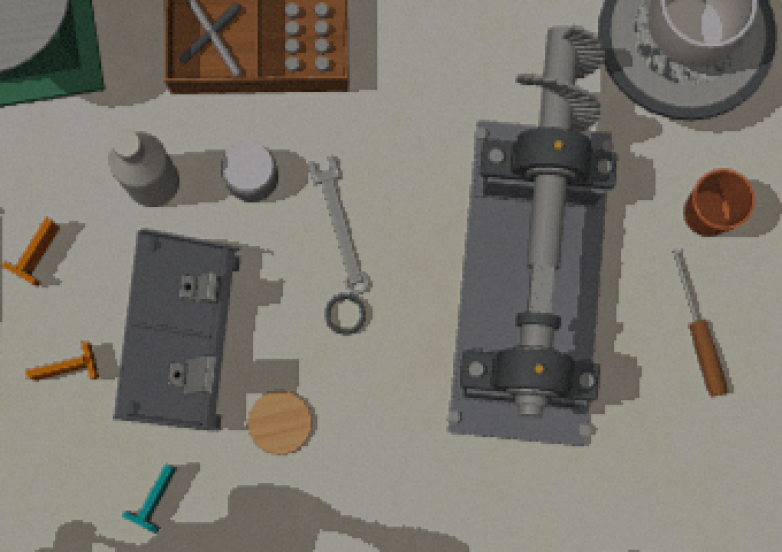

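View pics/b.png

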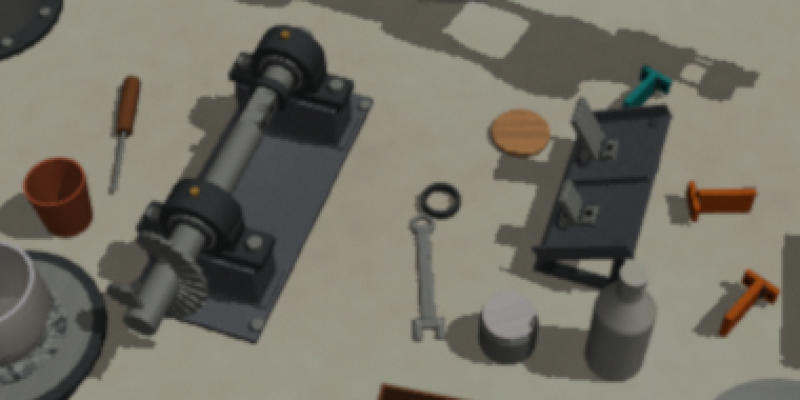

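The pictures show the stand on the right in the top view with its collar towards the robot. The new (longer) blade is at crop (190,375), full top pixel about (233,253). Its plate leans towards the stand. Next I fix the poses from the yellow dots on the bearings, the rack corners and the blade masks.

```bash
python3 - <<'E'
from h import *
np.set_printoptions(precision=4,suppress=True)
P={n:env.read_camera(n) for n in ["scene","top"]}
seed={"top":[(392.6,153),(384.3,250.4)],"scene":[(212.1,270.2),(255.4,196.1)]}
D={}
for n,p in P.items():
    hsv=cv2.cvtColor(p["frame"],cv2.COLOR_RGB2HSV);m=((hsv[...,0]>12)&(hsv[...,0]<32)&(hsv[...,1]>150)&(hsv[...,2]>110))
    D[n]=[]
    for s in seed[n]:
        yy,xx=np.nonzero(m);k=np.hypot(xx-s[0],yy-s[1])<8;w=1;D[n].append((xx[k].mean(),yy[k].mean()));print(n,D[n][-1],k.sum())
pts=[]
for i in range(2):
    r=tri(P["top"],D["top"][i],P["scene"],D["scene"][i]);print("dot",r, onz(P["top"],D["top"][i],.181),onz(P["scene"],D["scene"][i],.181));pts.append(r[0])
print("dist",np.linalg.norm(pts[1][:2]-pts[0][:2]))
for q in ["blade_mid","worn_mid"]:
    c={}
    for n,p in P.items():
        for r in env.regions_of(p,q)[:4]:
            m=r["pixels"];yy,xx=np.nonzero(m)
            print(q,n,round(r["conf"],2),xx.min(),yy.min(),xx.max(),yy.max(),xx.mean(),yy.mean())
# hires crops of rack, stand seat
a=P["top"]["frame"][185:285,190:260];b=P["scene"]["frame"][205:305,365:445]
save(None,"rack.png",np.hstack([cv2.resize(a,(385,550),interpolation=2),cv2.resize(b,(412,515),interpolation=2)[:515],] ) if 0 else np.hstack([cv2.resize(a,(385,550),interpolation=2),cv2.copyMakeBorder(cv2.resize(b,(412,515),interpolation=2),0,35,0,0,cv2.BORDER_CONSTANT)]))
E
```

```text
scene (np.float64(211.83333333333334), np.float64(270.1666666666667)) 6
scene (np.float64(254.66666666666666), np.float64(195.66666666666666)) 3
top (np.float64(392.1111111111111), np.float64(152.66666666666666)) 9
top (np.float64(384.0), np.float64(249.8)) 10
dot (array([ 0.69  , -0.1749,  0.1825]), np.float64(0.0015825573646162348)) [ 0.6907 -0.1759  0.181 ] [ 0.6889 -0.1747  0.181 ]
dot (array([ 0.4215, -0.1441,  0.1826]), np.float64(0.0026047994213940447)) [ 0.4219 -0.1456  0.181 ] [ 0.4199 -0.1433  0.181 ]
dist 0.27034410375310547
blade_mid scene 0.72 445 267 478 285 460.57605985037407 275.426433915212
blade_mid scene 0.63 391 227 413 257 400.59299191374663 244.33153638814017
blade_mid top 0.59 154 185 174 212 165.36697247706422 198.05963302752295
blade_mid top 0.58 162 239 191 254 178.9951690821256 248.56038647342996
blade_mid top 0.51 223 244 244 261 234.19078947368422 252.3190789473684
blade_mid top 0.46 205 294 224 320 215.55494505494505 308.45054945054943
worn_mid scene 0.67 385 267 403 287 392.62549800796813 279.33466135458167
worn_mid top 0.49 228 209 243 220 236.2173913043478 214.63975155279502
```

View pics/rack.png

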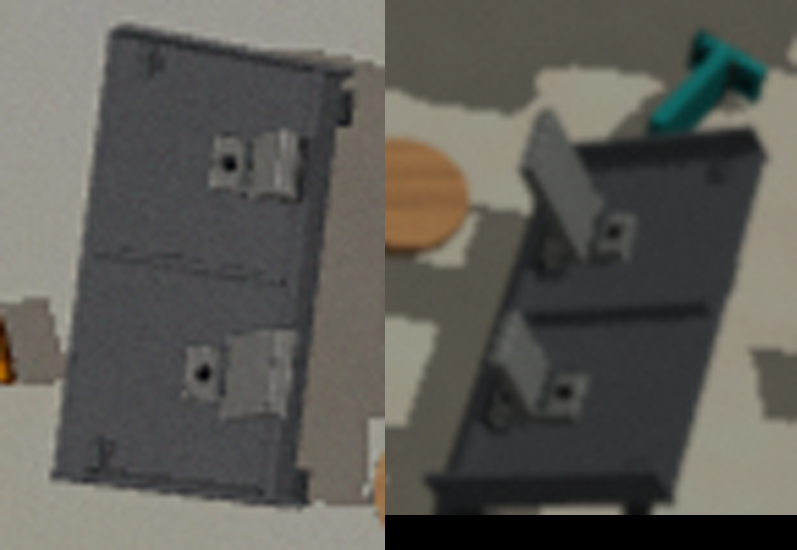

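The rack crop shows the new blade in the lower place in the top view (hole at crop (203,373), plate top strip about x 270–293). I fit its pose by least squares on corner pixels from both views.

```bash
python3 - <<'E'
from h import *
from scipy.optimize import least_squares
np.set_printoptions(precision=4,suppress=True)
P={n:env.read_camera(n) for n in ["scene","top"]}
T=lambda x,y:(190+x/5.5-.5+.09,185+y/5.5-.4); S=lambda x,y:(365+(x-385)/5.15-.4,205+y/5.15-.4)
obs=[("top",(24,14,8),T(185,398)),("top",(24,-14,8),T(192,346)),("top",(5,22,84),T(268,414)),("top",(5,-22,84),T(276,336)),
("top",(-5,22,84),T(286,415)),("top",(-5,-22,84),T(294,333)),("top",(14.5,0,8),T(204,373)),
("scene",(14.5,0,8),S(614,232)),("scene",(24,14,8),S(636,215)),("scene",(24,-14,8),S(625,260)),
("scene",(5,22,84),S(548,108)),("scene",(5,-22,84),S(524,155)),("scene",(5,22,8),S(604,215)),("scene",(5,-22,8),S(582,258))]
def Rm(a,t=np.radians(28)):
    # a: yaw of rack; uphill horizontal dir
    h=np.array([-np.sin(a),np.cos(a),0]);x=h*np.cos(t)+np.array([0,0,np.sin(t)]);z=-h*np.sin(t)+np.array([0,0,np.cos(t)])
    return np.stack([x,np.cross(z,x),z],1)
def f(v):
    R=Rm(v[3]);return np.concatenate([px(P[n],R@(np.array(m)/1000)+v[:3])-u for n,m,u in obs])
s=least_squares(f,[.4,.23,.06,0.],loss="soft_l1");print(s.x,np.degrees(s.x[3]));print(f(s.x).reshape(-1,2).round(1).tolist())
R=Rm(s.x[3]);print("R",R.ravel(),"mid",s.x[:3]+R@[0,0,.046])
# rack corner yaw check: upper (left) edge in top view corners
for z in (.1,):
    a,b=onz(P["top"],T(110,28),z+.01),onz(P["top"],T(55,480),z+.01);print(a,b,np.linalg.norm(a-b),np.degrees(np.arctan2(*(a-b)[[1,0]])))
E
```

```text
[ 0.4298  0.2872  0.0552 -0.1354] -7.7597994864197455
[[-0.4, -0.1], [-0.3, -0.2], [-0.6, 0.4], [0.1, -1.1], [-0.5, 0.7], [0.2, 0.0], [-0.1, 0.2], [-1.2, 0.3], [-1.1, -0.3], [-1.4, -1.7], [0.7, 0.1], [1.2, 2.5], [-0.4, -2.0], [-0.0, 1.2]]
R [ 0.1192 -0.9908 -0.0634  0.8749  0.135  -0.4652  0.4695  0.      0.8829] mid [0.4269 0.2658 0.0958]
[0.6086 0.3394 0.11  ] [0.3738 0.3654 0.11  ] 0.23618963765454545 -6.310843763137013
```

```bash
cat >> h.py <<'E'
from scipy.spatial.transform import Rotation as Ro
np.set_printoptions(precision=4,suppress=True)
U=np.array([-.9932,.1139,0]);X=np.array([.1139,.9932,0]);O=np.array([.5708,-.1612,0])
def st(x,y,z): return O+X*x+U*y+np.array([0,0,z])
def tool(tilt):  # tool x along stand y, tilted by tilt deg about stand y
    B=np.stack([U,X,np.array([0,0,-1.])],1);return Ro.from_rotvec(np.radians(tilt)*U).as_matrix()@B
def step(p,R,s=None):
    s=s or env.read_state();R0=s["eef_rot"];d=R0.T@(np.array(p)-s["position"])/.4
    r=Ro.from_matrix(R0.T@R).as_rotvec(degrees=True)/120;return np.r_[d,r].round(4).tolist()
def info():
    s=env.read_state();print("t %.2f"%s["t"],"p",s["position"],"w %.2f mm"%(91*s["gripper_width"]),"ff",s["finger_force"],"F",s["contact_force"],"q",s["q"].round(0));return s
E
python3 - <<'E'
from h import *
s=info();print(step(st(0,50,0)*0+st(0,.05,.27),tool(0)),step(st(0,.05,.154),tool(0)))
E
```

```text
t 1.20 p [0.1678 0.6021 0.2139] w 90.90 mm ff 0.0 F [-0.8349 -0.3676 -0.211 ] q [69. 28. 77. -0. 75. -5.]
[-1.3594, -1.5873, -0.1402, 0.0, 0.0, -0.0753] [-1.3594, -1.5873, 0.1498, 0.0, 0.0, -0.0753]
```

Request:
move_arm:
  steps:
    - [-0.68,-0.79,-0.14,0,0,-0.075]
    - [-0.68,-0.79,-0.14,0,0,-0.075]
    - [-0.68,-0.79,-0.14,0,0,-0.075]
    - [-0.68,-0.79,-0.14,0,0,-0.075]
    - [-0.68,-0.79,-0.14,0,0,-0.075]
    - [-0.68,-0.79,-0.14,0,0,-0.075]
    - [-0.68,-0.79,-0.14,0,0,-0.075]
    - [-0.68,-0.79,-0.14,0,0,-0.075]

```text
t: 2.2
position: [0.3463, 0.2225, 0.2705]
eef_rot: [[-0.993, 0.119, 0.001], [0.119, 0.993, 0.0], [-0.001, 0.0, -1.0]]
contact_force: [0.8, -0.1, 0.4]
gripper_width: 1.003
finger_force: 0.0
```

```bash
python3 - <<'E'
from h import *
s=info();print(step(st(0,.05,.27),tool(0)))
E
```

```text
t 2.20 p [0.3463 0.2225 0.2705] w 91.27 mm ff 0.0 F [ 0.7654 -0.1241  0.3747] q [ 24.   7. 100.  -0.  73. -59.]
[-0.5461, -0.8866, 0.0018, 0.0002, 0.0007, -0.0022]
```

Request:
move_arm:
  steps:
    - [-0.546,-0.887,0,0,0,-0.002]
    - [-0.546,-0.887,0,0,0,-0.002]
    - [-0.546,-0.887,0,0,0,-0.002]
    - [-0.546,-0.887,0,0,0,-0.002]
    - [-0.546,-0.887,0,0,0,-0.002]
    - [-0.546,-0.887,0,0,0,-0.002]
    - [-0.546,-0.887,0,0,0,-0.002]
    - [-0.546,-0.887,0,0,0,-0.002]

```text
t: 3.2
position: [0.5225, -0.1545, 0.2693]
eef_rot: [[-0.994, 0.112, -0.0], [0.112, 0.994, -0.0], [0.0, -0.0, -1.0]]
contact_force: [0.7, 1.5, 0.0]
gripper_width: 0.998
finger_force: 0.0
```

```bash
python3 - <<'E'
from h import *
s=info();print(step(st(0,.05,.154-.038),tool(0)))
p=env.read_camera("wrist");save(p,"w1.png");print(p["position"],px(p,st(0,.05,.148)),px(p,st(0,.08,.162)),px(p,st(0,-.03,.155)),px(p,st(0,.02,.155)))
E
```

```text
t 3.20 p [ 0.5225 -0.1545  0.2693] w 90.85 mm ff 0.0 F [0.7415 1.4665 0.0158] q [ -23.   19.   84.   -0.   77. -106.]
[0.0032, -0.0028, 0.3832, -0.0, -0.0, 0.0008]
[ 0.4547 -0.146   0.4409] [315.4124 237.0185] [315.294  203.6802] [315.3793 327.6505] [315.3671 273.5422]
```

View pics/w1.png

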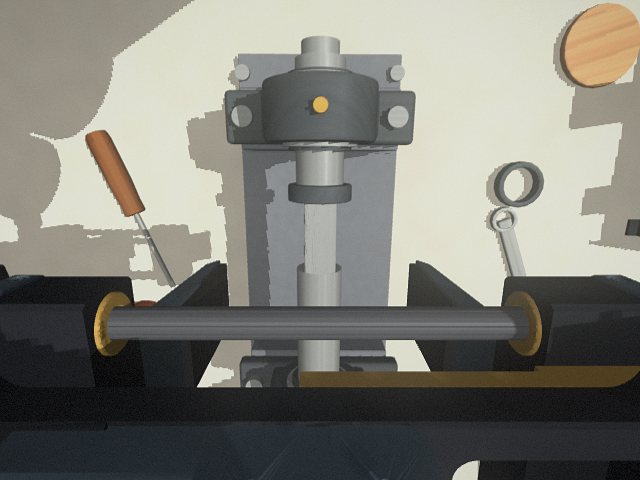

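The wrist view shows the collar's edge where predicted (row ~203), but the shaft at column 320 against 315 predicted, about 4 mm towards +y. The seat looks narrow from above, so its flats face roughly sideways. I descend, close gently and feel.

Request:
move_arm:
  steps:
    - [0.003,0.004,0.383,0,0,0]
    - [0.003,0.004,0.383,0,0,0]
    - [0.003,0.004,0.383,0,0,0]
    - [0.003,0.004,0.383,0,0,0]

```text
t: 3.75
position: [0.519, -0.1492, 0.1153]
eef_rot: [[-0.994, 0.109, -0.004], [0.109, 0.994, 0.002], [0.004, 0.001, -1.0]]
contact_force: [0.3, 0.8, 0.6]
gripper_width: 1.0
finger_force: 0.0
```

Request:
move_arm:
  steps:
    - [0,0,0,0,0,0]
    - [0,0,0,0,0,0]
    - [0,0,0,0,0,0]
    - [0,0,0,0,0,0]
    - [0,0,0,0,0,0]
    - [0,0,0,0,0,0]
  jaw: -1
  force: 3

```text
t: 4.5
position: [0.5203, -0.1512, 0.1167]
eef_rot: [[-0.994, 0.11, -0.0], [0.11, 0.994, -0.0], [0.0, -0.0, -1.0]]
contact_force: [0.6, -0.9, -0.2]
gripper_width: 0.377
finger_force: 0.0
```

```bash
python3 - <<'E'
from h import *
info()
E
```

```text
t 4.50 p [ 0.5203 -0.1512  0.1167] w 34.27 mm ff 0.0 F [ 0.6014 -0.9383 -0.1714] q [ -23.   28.   95.   -0.   56. -106.]
```

Request:
move_arm:
  steps:
    - [0,0,0,0,0,0]
    - [0,0,0,0,0,0]
    - [0,0,0,0,0,0]

```text
t: 4.88
position: [0.5202, -0.1517, 0.1167]
eef_rot: [[-0.994, 0.11, -0.0], [0.11, 0.994, -0.001], [0.0, -0.001, -1.0]]
contact_force: [-2.0, -6.3, -0.4]
gripper_width: 0.329
finger_force: 3.0
```

Request:
move_arm:
  steps:
    - [0,-0.005,0,0,0,0]
    - [0,-0.005,0,0,0,0]
    - [0,-0.005,0,0,0,0]
    - [0,-0.005,0,0,0,0]
  force: 60

```text
t: 5.38
position: [0.52, -0.1532, 0.1165]
eef_rot: [[-0.994, 0.11, -0.0], [0.11, 0.994, -0.0], [0.0, -0.0, -1.0]]
contact_force: [0.7, -4.2, -8.9]
gripper_width: 0.283
finger_force: 60.0
```

Request:
move_arm:
  steps:
    - [0,-0.0095,-0.0007,0.0833,0,0]
    - [0,-0.0175,-0.003,0.1667,0,0]
    - [0,-0.025,-0.0064,0.25,0,0]
    - [0,-0.0317,-0.011,0.3333,0,0]
    - [0,-0.035,-0.0139,0.375,0,0]
    - [0,-0.035,-0.0139,0.375,0,0]
    - [0,-0.035,-0.0139,0.375,0,0]

```text
t: 6.25
position: [0.5186, -0.1663, 0.122]
eef_rot: [[-0.994, 0.078, -0.078], [0.11, 0.704, -0.702], [-0.0, -0.706, -0.708]]
contact_force: [-0.0, 8.4, -3.3]
gripper_width: 0.282
finger_force: 60.0
```

```bash
python3 - <<'E'
from h import *
s=info();print(s["eef_rot"],s["torque"]);R=s["eef_rot"]
g=s["position"]-.019*R[:,2];d=g-O;print("grasp in stand",d@X,d@U,d[2],"tilt",np.degrees(np.arctan2(R[2,1],-R[2,2])))
E
```

```text
t 6.25 p [ 0.5186 -0.1663  0.122 ] w 25.62 mm ff 60.01259207725525 F [-0.0136  8.4288 -3.3169] q [  2.  38.  98. -51.  64. -50.]
[[-0.9939  0.0784 -0.0779]
 [ 0.1105  0.7037 -0.7018]
 [-0.0002 -0.7061 -0.7081]] [ 1.7566 -0.4295 -0.9169]
grasp in stand 0.0024405965132594416 0.05135314473458333 0.13540663422039934 tilt -44.92213988078033
```

```bash
sed -i 's/^def st(/O=O+X*.0025\ndef st(/' h.py; python3 - <<'E'
from h import *
Ax=st(0,-.03,.1352)
for t in (45,35,25,15,5,0):
    f=1-(45-t)/45; A=st(0,-.03+.081*f,.1352);R=tool(t);print(step(A+.019*R[:,2],R))
E
```

```text
[-0.0008, 0.0004, 0.0003, 0.0005, 0.0012, 0.0011]
[-0.0458, 0.0086, -0.0003, -0.0828, 0.0011, 0.0012]
[-0.0909, 0.0164, -0.0023, -0.1661, 0.001, 0.0013]
[-0.1359, 0.0239, -0.0057, -0.2494, 0.0009, 0.0014]
[-0.1809, 0.0305, -0.0103, -0.3327, 0.0008, 0.0015]
[-0.2034, 0.0335, -0.0131, -0.3744, 0.0007, 0.0015]
```

Request:
move_arm:
  steps:
    - [0,0,0,0,0,0]
    - [0,0,0,0,0,0]
    - [0,0,0,0,0,0]
  jaw: 0.5

```text
t: 6.62
position: [0.5185, -0.1672, 0.1225]
eef_rot: [[-0.994, 0.078, -0.078], [0.111, 0.703, -0.703], [-0.0, -0.707, -0.707]]
contact_force: [0.1, 0.5, -0.5]
gripper_width: 0.58
finger_force: 0.0
```

Request:
move_arm:
  steps:
    - [-0.046,0.0095,0.001,-0.083,0,0.001]
    - [-0.091,0.0175,-0.001,-0.166,0,0.001]
    - [-0.136,0.025,-0.004,-0.2494,0,0.001]
    - [-0.181,0.0325,-0.009,-0.3327,0,0.0015]
    - [-0.2034,0.0355,-0.012,-0.3744,0,0.0015]
    - [-0.2034,0.0355,-0.012,-0.3744,0,0.0015]

```text
t: 7.38
position: [0.6009, -0.1645, 0.1156]
eef_rot: [[-0.993, 0.116, 0.001], [0.116, 0.993, -0.002], [-0.002, -0.002, -1.0]]
contact_force: [0.7, -0.5, -0.2]
gripper_width: 0.75
finger_force: 0.0
```

```bash
python3 - <<'E'
from h import *
s=info();R=tool(0);print(step(st(0,-.03,.1352)+.019*R[:,2],R))
E
```

```text
t 7.38 p [ 0.6009 -0.1645  0.1156] w 68.22 mm ff 0.0 F [ 0.7158 -0.4942 -0.1956] q [ -21.   34.   84.   -0.   62. -104.]
[0.0007, 0.0058, -0.0014, -0.0009, 0.0008, -0.0009]
```

Request:
move_arm:
  steps:
    - [0,0.0055,-0.001,0,0,-0.001]
    - [0,0.0055,-0.001,0,0,-0.001]
    - [0,0.0055,-0.001,0,0,-0.001]
    - [0,0.0055,-0.001,0,0,-0.001]
    - [0,0.0055,-0.001,0,0,-0.001]
    - [0,0.0055,-0.001,0,0,-0.001]
  jaw: -1
  force: 60

```text
t: 8.12
position: [0.6005, -0.1627, 0.116]
eef_rot: [[-0.994, 0.111, -0.0], [0.111, 0.994, -0.006], [-0.001, -0.006, -1.0]]
contact_force: [-4.6, -22.9, -3.8]
gripper_width: 0.423
finger_force: 60.0
```

```bash
python3 - <<'E'
from h import *
s=info();C=s["position"]+[0,0,.019];print((C-O)@X)
for t in (10,20,30,40,45.3):
    R=tool(t)
    print(step(C+.019*R[:,2],R))
E
```

```text
t 8.12 p [ 0.6005 -0.1627  0.116 ] w 38.52 mm ff 59.99722123146057 F [ -4.5979 -22.8775  -3.7684] q [ -20.   34.   84.   -0.   62. -104.]
-0.0005994647078616097
[0.0, -0.0082, -0.0007, 0.0805, 0.0005, 0.0016]
[0.0001, -0.0163, -0.0028, 0.1638, 0.0006, 0.0016]
[0.0001, -0.0238, -0.0062, 0.2471, 0.0007, 0.0015]
[0.0001, -0.0306, -0.0109, 0.3304, 0.0009, 0.0015]
[0.0001, -0.0338, -0.0139, 0.3746, 0.0009, 0.0014]
```

Request:
move_arm:
  steps:
    - [0,-0.013,-0.0007,0.0833,0,0]
    - [0,-0.021,-0.003,0.1667,0,0]
    - [0,-0.0285,-0.0064,0.25,0,0]
    - [0,-0.0355,-0.011,0.3333,0,0]
    - [0,-0.0388,-0.0139,0.377,0,0]
    - [0,-0.0388,-0.0139,0.377,0,0]
    - [0,-0.0388,-0.0139,0.377,0,0]

```text
t: 9.0
position: [0.5991, -0.1761, 0.1217]
eef_rot: [[-0.994, 0.078, -0.078], [0.11, 0.697, -0.708], [-0.0, -0.713, -0.702]]
contact_force: [-2.1, -12.0, -2.6]
gripper_width: 0.431
finger_force: 60.0
```

```bash
python3 - <<'E'
from h import *
s=info();R=s["eef_rot"];print(R, s["torque"],"tilt",np.degrees(np.arctan2(-R[2,1],-R[2,2])),((s["position"]-.019*R[:,2]-O)@X))
p=env.read_camera("wrist");save(p,"w2.png")
p=env.read_camera("scene");save(p,"s2.png",cv2.resize(p["frame"][185:310,190:310],(576,600),interpolation=2))
E
```

```text
t 9.00 p [ 0.5991 -0.1761  0.1217] w 39.21 mm ff 59.99438524246216 F [ -2.1388 -12.037   -2.647 ] q [  1.  42.  86. -49.  69. -57.]
[[-0.9939  0.0775 -0.0784]
 [ 0.1103  0.6973 -0.7082]
 [-0.0002 -0.7125 -0.7016]] [-0.7033  0.0202 -0.1062] tilt 45.44248190274322 -0.0005692135893588697
```

Request:
move_arm:
  steps:
    - [0,0,0,0,0,0]
    - [0,0,0,0,0,0]
    - [0,0,0,0,0,0]
    - [0,0.0083,0,-0.0833,0,0]
    - [0,0.016,-0.002,-0.1667,0,0]
    - [0,0.0235,-0.0055,-0.25,0,0]
    - [0,0.0305,-0.01,-0.3333,0,0]
    - [0,0.0335,-0.0131,-0.377,0,0]
  jaw: 0.5

```text
t: 10.1
position: [0.6013, -0.1638, 0.1168]
eef_rot: [[-0.994, 0.112, 0.004], [0.112, 0.994, 0.002], [-0.004, 0.003, -1.0]]
contact_force: [0.6, -0.4, 0.1]
gripper_width: 0.751
finger_force: 0.0
```

```bash
python3 - <<'E'
from h import *
s=info();R=tool(0);print(step(st(0,.02,.27),R))
E
```

```text
t 10.10 p [ 0.6013 -0.1638  0.1168] w 68.32 mm ff 0.0 F [ 0.6326 -0.4151  0.1259] q [ -21.   34.   84.    0.   62. -104.]
[0.1251, 0.0053, -0.3835, 0.0012, 0.0018, 0.0008]
```

Request:
move_arm:
  steps:
    - [0.02,0.005,-0.2,0,0,0]
    - [0.02,0.005,-0.25,0.001,0.002,0.001]
    - [0.02,0.005,-0.25,0.001,0.002,0.001]
    - [0.02,0.005,-0.25,0.001,0.002,0.001]
    - [0.02,0.005,-0.25,0.001,0.002,0.001]

```text
t: 10.72
position: [0.5924, -0.1594, 0.2145]
eef_rot: [[-0.994, 0.113, -0.005], [0.113, 0.994, -0.002], [0.005, -0.003, -1.0]]
contact_force: [0.3, -0.5, -0.1]
gripper_width: 0.751
finger_force: 0.0
```

```bash
python3 - <<'E'
from h import *
s=info();p=env.read_camera("wrist");q=px(p,st(0,.05,.148));print(q,p["position"],px(p,st(.015,.05,.148)),px(p,st(0,.08,.148)),px(p,st(0,.02,.155)),p["K"][0])
u,v=q.round().astype(int);save(p,"w3.png",cv2.resize(p["frame"][v-75:v+75,u-90:u+90],(720,600),interpolation=2))
E
```

```text
t 10.72 p [ 0.5924 -0.1594  0.2145] w 68.38 mm ff 0.0 F [ 0.2901 -0.5154 -0.0873] q [ -21.   27.   79.   -0.   74. -104.]
[314.2388 150.6763] [ 0.5256 -0.1506  0.3864] [337.4486 150.69  ] [314.1644 101.1448] [314.1786 198.4082] [356.8648   0.     317.4831]
```

View pics/w3.png

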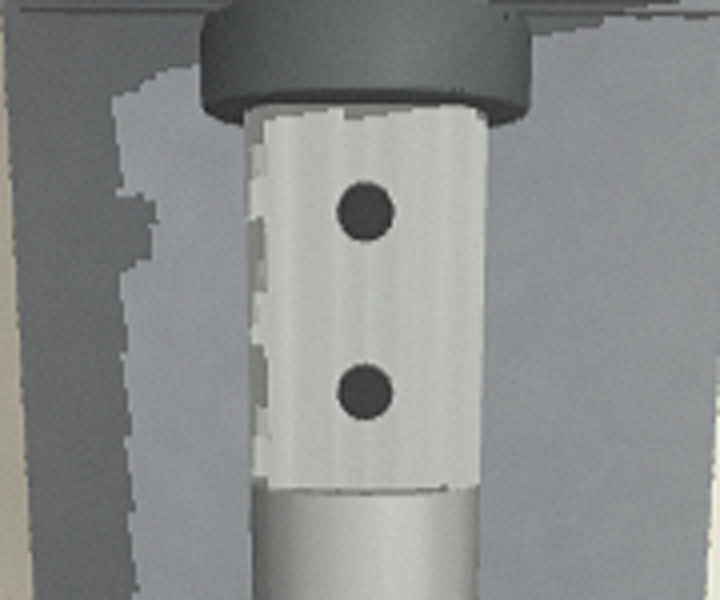

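The flat faces up. Both holes lie at crop column 365, midway between the shaft's edges (250 and 480), and the collar face is within about 1 mm of the prediction. Next comes the blade.

```bash
cat >> h.py <<'E'
BF=np.array([.4298,.2872,.0552]);a=-.128
_h=np.array([-np.sin(a),np.cos(a),0]);_t=np.radians(28);_x=_h*np.cos(_t)+[0,0,np.sin(_t)];_z=-_h*np.sin(_t)+[0,0,np.cos(_t)]
BR=np.stack([_x,np.cross(_z,_x),_z],1);TR=np.stack([BR[:,1],BR[:,0],-BR[:,2]],1)
E
python3 - <<'E'
from h import *
info();print(step(BF+.127*BR[:,2],TR),np.linalg.det(TR))
E
```

```text
t 10.78 p [ 0.5925 -0.1595  0.2145] w 67.92 mm ff 0.0 F [-0.2132 -0.327   0.226 ] q [ -21.   27.   78.   -0.   74. -104.]
[0.532, 0.915, 0.118, -0.2347, -0.0041, 0.0063] 1.0000000000000002
```

Request:
move_arm:
  steps:
    - [0.532,0.915,0.0,-0.2347,-0.004,0.006]
    - [0.532,0.915,0.0,-0.2347,-0.004,0.006]
    - [0.532,0.915,0.0,-0.2347,-0.004,0.006]
    - [0.532,0.915,0.0,-0.2347,-0.004,0.006]
    - [0.532,0.915,0.06,-0.2347,-0.004,0.006]
    - [0.532,0.915,0.118,-0.2347,-0.004,0.006]
    - [0.532,0.915,0.118,-0.2347,-0.004,0.006]
    - [0.532,0.915,0.118,-0.2347,-0.004,0.006]
  jaw: 0.4

```text
t: 11.78
position: [0.4193, 0.2302, 0.1665]
eef_rot: [[-0.992, 0.11, 0.056], [0.123, 0.877, 0.465], [0.002, 0.469, -0.883]]
contact_force: [0.1, -1.5, -0.2]
gripper_width: 0.699
finger_force: 0.0
```

```bash
python3 - <<'E'
from h import *
s=info();p=env.read_camera("wrist");print(p["position"],step(BF+.127*BR[:,2],TR),step(BF+.027*BR[:,2],TR))
f=p["frame"].copy()
for m in [(5,22,84),(5,-22,84),(-5,22,84),(-5,-22,84),(24,14,8),(24,-14,8),(14.5,0,8)]:
    q=px(p,BF+BR@(np.array(m)/1000));cv2.circle(f,tuple(int(v) for v in q.round()),2,(255,0,0),-1);print(m,q.round(1))
save(p,"w4.png",f)
E
```

```text
t 11.78 p [0.4193 0.2302 0.1665] w 63.57 mm ff 0.0 F [ 0.0597 -1.5044 -0.2179] q [   1.   19.  113.   37.   51. -106.]
[0.3421 0.16   0.3184] [-0.0028, -0.0015, -0.0013, -0.0005, -0.0008, 0.0014] [-0.0032, -0.0013, 0.2487, -0.0005, -0.0008, 0.0014]
(5, 22, 84) [322.3 238.5]
(5, -22, 84) [321.9 305.4]
(-5, 22, 84) [305.9 238.5]
(-5, -22, 84) [306.3 305.3]
(24, 14, 8) [344.2 227.5]
(24, -14, 8) [343.5 260.1]
(14.5, 0, 8) [332.5 243.9]
```

View pics/w4.png

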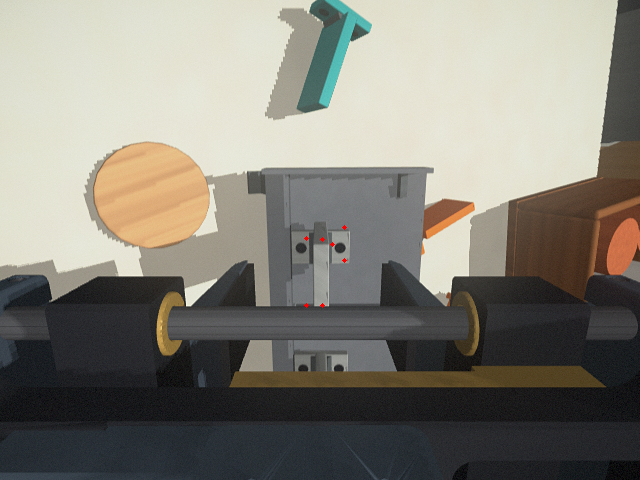

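The plate shows at columns 313–329 against 306–322 predicted, and the hole at (340,248) against (332,244). That puts the blade about 4–5 mm further along tool y. I zoom in for precision.

```bash
python3 - <<'E'
from h import *
p=env.read_camera("wrist");save(p,"w5.png",cv2.resize(p["frame"][210:310,270:390],(720,600),interpolation=2))
E
```

```text
(no output)
```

View pics/w5.png

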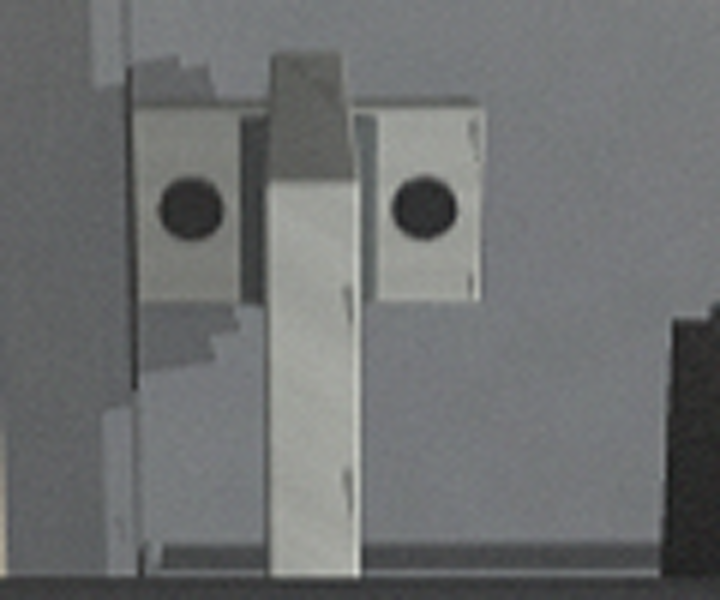

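Request:
move_arm:
  steps:
    - [-0.004,0.01,0.05,0,-0.001,0.001]
    - [-0.004,0.01,0.15,0,-0.001,0.001]
    - [-0.004,0.01,0.22,0,-0.001,0.001]
    - [-0.004,0.01,0.249,0,-0.001,0.001]
    - [-0.004,0.01,0.249,0,-0.001,0.001]
    - [-0.004,0.01,0.249,0,-0.001,0.001]

```text
t: 12.62
position: [0.4317, 0.2769, 0.0827]
eef_rot: [[-0.991, 0.113, 0.065], [0.131, 0.876, 0.465], [-0.004, 0.469, -0.883]]
contact_force: [-0.6, 0.3, 0.6]
gripper_width: 0.699
finger_force: 0.0
```

Request:
move_arm:
  steps:
    - [0,0,0,0,0,0]
    - [0,0,0,0,0,0]
    - [0,0,0,0,0,0]
    - [0,0,0,0,0,0]
    - [0,0,0,0,0,0]
    - [0,0,0,0,0,0]
    - [0,0,0,0,0,0]
    - [0,0,0,0,0,0]
  jaw: -1
  force: 30

```text
t: 13.62
position: [0.431, 0.2774, 0.0818]
eef_rot: [[-0.992, 0.113, 0.063], [0.13, 0.876, 0.465], [-0.003, 0.469, -0.883]]
contact_force: [-0.4, -1.4, 0.1]
gripper_width: 0.107
finger_force: 30.0
```

Request:
move_arm:
  steps:
    - [0,0,-0.1,0,0,0]
    - [0,0,-0.2,0,0,0]
    - [0,0,-0.3,0,0,0]
    - [0,0,-0.3,0,0,0]

```text
t: 14.12
position: [0.4245, 0.2208, 0.1897]
eef_rot: [[-0.991, 0.113, 0.068], [0.131, 0.876, 0.464], [-0.007, 0.469, -0.883]]
contact_force: [-0.2, 0.6, -4.2]
gripper_width: 0.108
finger_force: 30.0
```

```bash
cat >> h.py <<'E'
PR=np.stack([X,-U,np.array([0,0,-1.])],1)
E
python3 - <<'E'
from h import *
s=info();print(step(st(0,.044,.225),PR))
E
```

```text
t 14.12 p [0.4245 0.2208 0.1897] w 9.81 mm ff 30.00008225440979 F [-0.2406  0.5594 -4.2119] q [  -0.   16.  111.   35.   54. -104.]
[-0.3784, -0.7497, -0.4955, 0.1865, -0.1784, 0.7265]
```

Request:
move_arm:
  steps:
    - [-0.378,-0.75,-0.4955,0.1865,-0.1784,0.7265]
    - [-0.378,-0.75,-0.4955,0.1865,-0.1784,0.7265]
    - [-0.378,-0.75,-0.4955,0.1865,-0.1784,0.7265]
    - [-0.378,-0.75,-0.4955,0.1865,-0.1784,0.7265]
    - [-0.378,-0.75,-0.4955,0.1865,-0.1784,0.7265]
    - [-0.378,-0.75,-0.4955,0.1865,-0.1784,0.7265]
    - [-0.378,-0.75,-0.4955,0.1865,-0.1784,0.7265]
    - [-0.378,-0.75,-0.4955,0.1865,-0.1784,0.7265]

```text
t: 15.12
position: [0.5269, -0.1534, 0.221]
eef_rot: [[0.011, 1.0, 0.023], [1.0, -0.012, 0.025], [0.025, 0.023, -0.999]]
contact_force: [-0.0, 1.5, -3.6]
gripper_width: 0.113
finger_force: 30.0
```

Request:
move_arm:
  steps:
    - [0,0,0,0,0,0]
    - [0,0,0,0,0,0]
    - [0,0,0,0,0,0]

```text
t: 15.5
position: [0.5264, -0.1527, 0.2223]
eef_rot: [[0.002, 1.0, 0.025], [1.0, -0.002, 0.026], [0.026, 0.025, -0.999]]
contact_force: [0.2, -0.6, -3.3]
gripper_width: 0.105
finger_force: 30.0
```

```bash
python3 - <<'E'
from h import *
s=info();print(s["eef_rot"],step(st(0,.044,.225),PR),step(st(0,.044,.18),PR))
p=env.read_camera("wrist");save(p,"w6.png");F=s["position"]-[0,0,.027]
for m in [(.022,.005,.084),(-.022,.005,.084),(.022,-.005,.084)]: print(px(p,F+PR[:,0]*m[0]+PR[:,1]*m[1]+np.array([0,0,m[2]])))
E
```

```text
t 15.50 p [ 0.5264 -0.1527  0.2223] w 9.58 mm ff 29.99990165233612 F [ 0.1906 -0.6445 -3.3291] q [-24.  21.  88.   2.  70. -24.]
[[ 0.0017  0.9997  0.0254]
 [ 0.9997 -0.0024  0.0261]
 [ 0.0262  0.0254 -0.9993]] [-0.0023, 0.0027, -0.0067, 0.0114, -0.0132, 0.0535] [-0.0052, -0.0002, 0.1057, 0.0114, -0.0132, 0.0535]
[342.3847 293.6358]
[327.4532 404.8776]
[313.6174 290.8357]
```

View pics/w6.png

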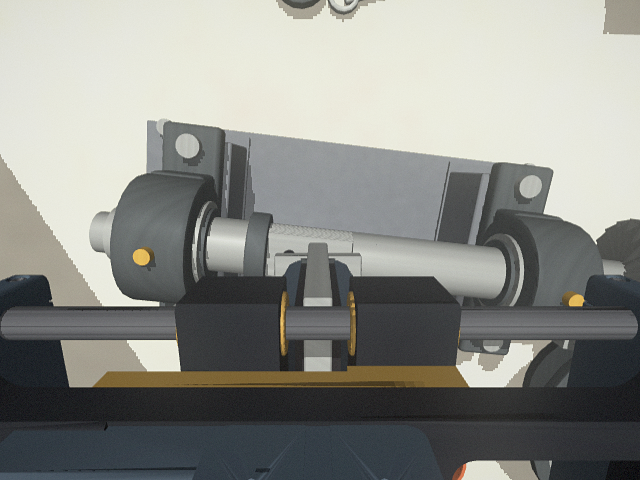

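The blade hangs over the seat, foot end clear of the collar, still about 6° off in yaw. I finish the turn and come down.

Request:
move_arm:
  steps:
    - [-0.005,0,0.04,0.0114,-0.0132,0.0535]
    - [-0.005,0,0.085,0.0114,-0.0132,0.0535]
    - [-0.005,0,0.085,0.0114,-0.0132,0.0535]
    - [-0.005,0,0.085,0.0114,-0.0132,0.0535]

```text
t: 16.05
position: [0.5277, -0.1542, 0.1893]
eef_rot: [[0.116, 0.993, 0.001], [0.993, -0.116, -0.001], [-0.001, 0.001, -1.0]]
contact_force: [1.3, 0.5, -3.1]
gripper_width: 0.112
finger_force: 30.0
```

```bash
python3 - <<'E'
from h import *
s=info();print(s["eef_rot"],step(st(0,.044,.175),PR))
E
```

```text
t 16.05 p [ 0.5277 -0.1542  0.1893] w 10.17 mm ff 29.99996244907379 F [ 1.2746  0.4857 -3.1246] q [-22.  24.  90.  -0.  67. -16.]
[[ 0.1163  0.9932  0.0006]
 [ 0.9932 -0.1163 -0.0011]
 [-0.001   0.0007 -1.    ]] [0.0013, -0.001, 0.0356, 0.0003, 0.0005, -0.0011]
```

Down in 1–2 mm steps, watching the force.

Request:
move_arm:
  steps:
    - [0.001,0,0.015,0,0,-0.001]
    - [0.001,0,0.025,0,0,-0.001]
    - [0.001,0,0.028,0,0,-0.001]
    - [0.001,0,0.028,0,0,-0.001]

```text
t: 16.55
position: [0.5276, -0.1536, 0.1774]
eef_rot: [[0.115, 0.993, -0.0], [0.993, -0.115, -0.001], [-0.001, -0.0, -1.0]]
contact_force: [-0.0, -0.7, -3.5]
gripper_width: 0.109
finger_force: 30.0
```

Request:
move_arm:
  steps:
    - [0,0,0.004,0,0,0]
    - [0,0,0.008,0,0,0]
    - [0,0,0.008,0,0,0]

```text
t: 16.92
position: [0.5275, -0.1536, 0.1741]
eef_rot: [[0.115, 0.993, -0.0], [0.993, -0.115, -0.001], [-0.001, -0.0, -1.0]]
contact_force: [1.0, -0.3, -2.8]
gripper_width: 0.108
finger_force: 30.0
```

Request:
move_arm:
  steps:
    - [0,0,0.003,0,0,0]
    - [0,0,0.005,0,0,0]
    - [0,0,0.005,0,0,0]

```text
t: 17.3
position: [0.5276, -0.1536, 0.1722]
eef_rot: [[0.115, 0.993, -0.0], [0.993, -0.115, -0.001], [-0.001, 0.0, -1.0]]
contact_force: [-0.6, 0.4, -3.5]
gripper_width: 0.107
finger_force: 30.0
```

Request:
move_arm:
  steps:
    - [0,0,0.003,0,0,0]
    - [0,0,0.004,0,0,0]
    - [0,0,0.004,0,0,0]

```text
t: 17.68
position: [0.5276, -0.1538, 0.1719]
eef_rot: [[0.115, 0.993, 0.001], [0.993, -0.115, -0.002], [-0.002, 0.001, -1.0]]
contact_force: [-7.7, 1.3, 20.2]
gripper_width: 0.11
finger_force: 30.0
```

Request:
move_arm:
  steps:
    - [0,0,-0.003,0,0,0]
    - [0,-0.005,-0.003,0,0,0]
    - [0,-0.01,-0.003,0,0,0]
    - [0,-0.015,-0.003,0,0,0]
    - [0,-0.02,-0.003,0,0,0]
    - [0,-0.025,-0.003,0,0,0]
    - [0,-0.025,-0.003,0,0,0]

```text
t: 18.55
position: [0.5176, -0.1525, 0.1719]
eef_rot: [[0.115, 0.993, -0.0], [0.993, -0.115, -0.001], [-0.001, 0.0, -1.0]]
contact_force: [1.1, -1.1, 5.3]
gripper_width: 0.109
finger_force: 30.0
```

Request:
move_arm:
  steps:
    - [0,-0.0025,0,0,0,0]
    - [0,-0.005,0,0,0,0]
    - [0,-0.005,0,0,0,0]

```text
t: 18.92
position: [0.5159, -0.1523, 0.172]
eef_rot: [[0.115, 0.993, 0.0], [0.993, -0.115, -0.001], [-0.001, 0.001, -1.0]]
contact_force: [4.9, -0.8, 5.5]
gripper_width: 0.11
finger_force: 30.0
```

Request:
move_arm:
  steps:
    - [0,-0.002,0,0,0,0]
    - [0,-0.004,0,0,0,0]
    - [0,-0.004,0,0,0,0]

```text
t: 19.3
position: [0.5157, -0.1524, 0.172]
eef_rot: [[0.115, 0.993, 0.003], [0.993, -0.115, -0.002], [-0.001, 0.003, -1.0]]
contact_force: [12.7, -1.4, -2.2]
gripper_width: 0.107
finger_force: 30.0
```

```bash
python3 - <<'E'
from h import *
s=info();d=s["position"]-O;print(d@X,d@U)
E
```

```text
t 19.30 p [ 0.5157 -0.1524  0.172 ] w 9.73 mm ff 30.001422464847565 F [12.6744 -1.4056 -2.2114] q [-23.  24.  93.  -0.  63. -16.]
4.2957339782875165e-06 0.05578154380043837
```

Request:
move_arm:
  steps:
    - [0,0.0025,0.0015,0,0,0]
    - [0,0.0025,0.0015,0,0,0]

```text
t: 19.55
position: [0.5157, -0.1523, 0.1719]
eef_rot: [[0.115, 0.993, 0.001], [0.993, -0.115, -0.002], [-0.001, 0.002, -1.0]]
contact_force: [5.5, 0.5, 13.6]
gripper_width: 0.105
finger_force: 30.0
```

Request:
move_arm:
  steps:
    - [0,0,0,0,0,0]
    - [0,0,0,0,0,0]
    - [0,0,0,0,0,0]
    - [0,0,0,0,0,0]
  jaw: -0.4

```text
t: 20.05
position: [0.5149, -0.1521, 0.171]
eef_rot: [[0.115, 0.993, -0.001], [0.993, -0.115, -0.001], [-0.001, -0.001, -1.0]]
contact_force: [0.1, -0.1, -0.4]
gripper_width: 0.295
finger_force: 0.0
```

Request:
move_arm:
  steps:
    - [0,0,-0.05,0,0,0]
    - [0,0,-0.15,0,0,0]
    - [0,0,-0.25,0,0,0]
    - [0,0,-0.3,0,0,0]
    - [0,0,-0.3,0,0,0]

```text
t: 20.68
position: [0.5156, -0.1523, 0.2924]
eef_rot: [[0.115, 0.993, 0.002], [0.993, -0.115, -0.002], [-0.002, 0.002, -1.0]]
contact_force: [0.1, 0.1, -0.8]
gripper_width: 0.298
finger_force: 0.0
```

```bash
python3 - <<'E'
from h import *
s=info();p=env.read_camera("wrist")
F=st(0,.056,.148);f=p["frame"].copy();L=[]
for m in [(.022,.005,.084),(-.022,.005,.084),(.022,-.005,.084),(-.022,-.005,.084),(.014,.024,.008),(.014,-.024,.008)]:
    q=px(p,F+PR[:,0]*m[0]+PR[:,1]*m[1]+np.array([0,0,m[2]]));cv2.circle(f,tuple(int(v) for v in q.round()),1,(255,0,0),-1);L.append(q)
c=env.read_camera("scene")
a=cv2.resize(f[150:310,210:430],(440*1,320),interpolation=2);b=cv2.resize(c["frame"][185:265,210:290],(320,320),interpolation=2)
save(None,"end.png",np.hstack([a,b]));print(np.array(L))
E
```

```text
t 20.68 p [ 0.5156 -0.1523  0.2924] w 27.09 mm ff 0.0 F [ 0.0804  0.0774 -0.8385] q [-23.  17.  83.  -0.  80. -16.]
[[324.2678 228.1483]
 [324.046  290.3606]
 [309.1866 228.1733]
 [309.626  290.3897]
 [344.1324 219.5636]
 [289.2785 219.652 ]]
```

View pics/end.png

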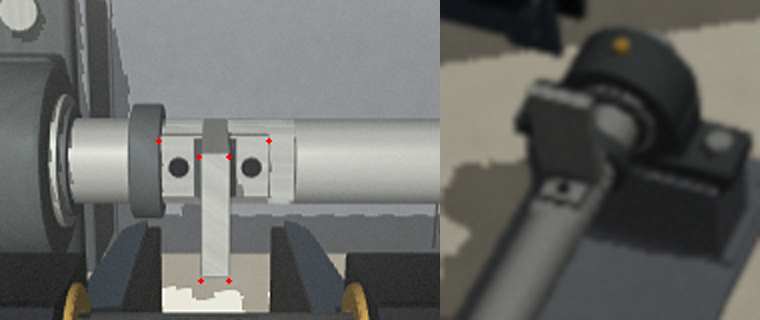

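The blade stands upright against the collar. I check its lateral centring numerically against the shaft's edges.

```bash
python3 - <<'E'
from h import *
p=env.read_camera("wrist");E=np.array([0,0,1.])
for n,q in {"hole":st(0,.04,.156),"plate+":st(.022,.056,.232),"plate-":st(-.022,.056,.232),"foot+":st(.014,.04,.156),"foot-":st(-.014,.04,.156),"flat+":st(.0152,.025,.148),"flat-":st(-.0152,.025,.148),"sh+":st(.02,-.01,.136),"sh-":st(-.02,-.01,.136)}.items(): print(n,((px(p,q)-[210,150])*2).round(1))
save(None,"end2.png",cv2.resize(p["frame"][195:295,280:400],(720,600),interpolation=0))
E
```

```text
hole [253.1 172.3]
plate+ [217.  158.5]
plate- [217.  283.8]
foot+ [253.4 140.9]
foot- [252.7 203. ]
flat+ [286.2 135. ]
flat- [284.7 200.9]
sh+ [360.1 120.1]
sh- [356. 204.]
```

View pics/end2.png

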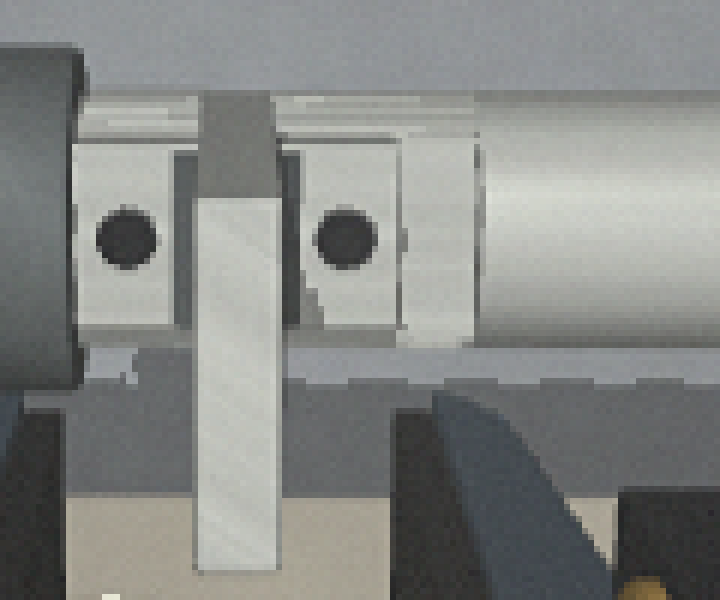

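The blade's foot is about 1.5 mm off centre (limit 6 mm), and it sits flush on the flat with its end on the collar. The hand is clear, so I hand in.

```bash
python3 - <<'E'
from h import *
print(env.close_job())
E
```

```text
the job is handed in; nothing more can be done
None
```

I turned the shaft until a flat faced up, stood the new blade on it against the collar, about 1.5 mm off centre by the wrist camera, and handed the job in at about 21 s; I did not see a verdict.

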